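# Open up the counter display

## Task

Open up the counter display: fold its raised front step down over the springs' dead point until it snaps onto its stop by itself; feel for the snap and do not press it on against the stop, which must never be forced. Then set the green-label tea bottle down gently on the step so that it stands there, and leave all the other goods where they are.

Things in the scene. Friction and masses are not known exactly. Their poses are not given: they have to be found in the camera images.
- display_stand: grey sheet-steel display stand, fixed to the table. Base plate 245 x 236 mm; origin on the table in mid-base, +x from its front to its back, y along its width, z up. The step's hinge axis runs along y through (0, 0, 80) mm. Behind it is a fixed deck, top at z = 100 mm, from x = 10 to 115 mm, carrying two dessert cups 63 mm tall. Side plates and wire springs stand at y = 100 to 126 mm either side.
- step_hinge (a joint): folding of the step: 0 = folded up, 72 deg above level; elevation = 72 deg minus this. Stop: somewhere from 1.12 to 1.40 rad, set by hand and not told. Springs push it up: at the front edge the load starts near 4 N, rises to 9 to 12 N on the way, falls to nothing at the dead point 3 to 5 deg before the stop; then it snaps on. Let go earlier, it flies back up. Stop is hard (about 10 N per 0.5 mm); 25 N is too much.
- front_step: the fold-down step: white tray 190 mm wide (y), 120 mm from hinge to front edge, 3 mm sheet, rims 8 mm high at front and sides, red price rail on the front edge. Origin on the hinge axis at mid-width; its -x runs along the step to the front edge; +z is square to its top face (the face lies 0.5 mm below the origin). Folded up, the top face looks at the deck, 72 deg from level; folded down it faces up.
- step_lip (a point): middle of the step's front edge (its free edge, uppermost when folded up), on the inside of the red rail, 120 mm from the hinge axis. Axes as the step's.
- green_bottle_mid (a point): middle (82 mm above the foot) of the tea bottle with the green label and white cap, 164 mm tall, body 62 mm in diameter, straight from 20 to 120 mm up; cap 32 mm; 0.2 to 0.4 kg. z is its upright axis. To stand steady it must be set square to the step, which may lie up to 8 deg off level, front edge up or down; more than 45 N on the step is too hard a landing.
- tea_bottle_2: tea bottle with an orange label, 62 x 62 x 164 mm. Bystander: leave it where it stands (it may shift 25 mm at most). Origin at the centre of its underside.
- tea_bottle_4: tea bottle with a red label, 62 x 62 x 164 mm. Bystander: leave it where it stands (it may shift 25 mm at most). Origin at the centre of its underside.
- mikan_cup_1: orange-lidded dessert cup on the stand's deck, 79 x 79 x 63 mm, on its +y half. Bystander: leave it where it stands (it may shift 25 mm at most). Origin at the centre of its underside.
- mikan_cup_2: orange-lidded dessert cup on the stand's deck, 79 x 79 x 63 mm, on its -y half. Bystander: leave it where it stands (it may shift 25 mm at most). Origin at the centre of its underside.
- coffee_cup: dark dessert cup with an orange and black lid, 87 x 89 x 80 mm. Bystander: leave it where it stands (it may shift 25 mm at most). Origin at the centre of its underside.
- gold_jar: small jar with a gold lid, 72 x 72 x 82 mm. Bystander: leave it where it stands (it may shift 25 mm at most). Origin at the centre of its underside.

How it is judged:
On the way:
1. the step has snapped over, lies on its stop and is no longer touched (value of joint step_hinge above 1.06 rad and velocity of joint step_hinge between -0.1 and 0.1 rad/s and contact force between each of the fingers, the arm and front_step below 0.1 N), for 0.3 s.
At the end, for the whole second after the job is handed in: the step lies snapped down on its stop, at rest (hinge above 1.06 rad); the green-label bottle stands on it, foot flat (axis within 0.1 rad of square to the step), its axis 22 to 90 mm in front of the hinge and within 65 mm of the step's middle, released and still (value of joint step_hinge above 1.06 rad and velocity of joint step_hinge between -0.1 and 0.1 rad/s and x of green_bottle_mid in the frame of front_step between -0.09 and -0.022 m and y of green_bottle_mid in the frame of front_step between -0.065 and 0.065 m and z of green_bottle_mid in the frame of front_step between 0.074 and 0.09 m and angle between the z axis of green_bottle_mid and the z axis of front_step, either way round below 0.1 rad and angle between green_bottle_mid's own z axis and vertical below 0.3 rad and linear speed of green_bottle below 0.03 m/s); the robot touches nothing.
It fails at once if the step is forced: fingers or arm press on it with more than 25 N (contact force between any of the fingers, the arm and front_step above 25 N).
It fails at once if the bottle is set down hard or dropped: it meets the step with more than 45 N (contact force between green_bottle and front_step above 45 N).
It fails at once if one of the other goods is moved by more than 25 mm or tipped (distance of any of tea_bottle_2, tea_bottle_4, mikan_cup_1, mikan_cup_2, coffee_cup, gold_jar from where it was at the start of the episode above 0.025 m or angle between any of tea_bottle_2, tea_bottle_4, mikan_cup_1, mikan_cup_2, coffee_cup, gold_jar's own z axis and vertical above 0.4 rad).
It also fails if it takes over 72 s, if anything falls off the work surface, if the arm or the gripper's body presses on something with over 40 N, if the wrist force passes 120 N, or if a joint passes its speed limit or range.

## Robot

A 7-joint arm with a two-finger parallel gripper is mounted at the origin on a cart in front of the work surface, level with it; the furniture and walls round the work are solid. World frame = base frame: x ahead of the robot, y to its left, z up, the work surface at z = 0. Lengths are in m, angles in rad, forces in N, time in s.
With the tool pointing down it reaches from about 0.425 to 0.825 m from the base axis. Payload 3.6 kg.
Tool frame: the origin (TCP) lies at the very end of the fingers, on their centre line; the grasp point (between the pads) lies 19 mm behind it (bot.hold_point_z is the distance from the TCP to the grasp point, in m); z points along the fingers, y is the line along which they close (so a half turn about z gives the same grasp; the last joint's range is limited). The gripper opens to 85 mm and grips with 20 to 120 N. Pads are 22 mm wide; open, the fingers measure 114 mm over their backs; the gripper's body (76 mm by 85 mm) begins 54 mm behind the grasp point. The pads swing forward as they close: fully open they stand 13 mm farther back than shut.
Start: joints at [1.133, 0.615, -0.013, 1.423, 0.008, 1.103, -0.04], TCP at [0.26, -0.596, 0.231] pointing down, gripper open.
Joint ranges: [-3.12, 3.12], [-0.3, 2.06], [-1.34, 1.32], [0.26, 2.42], [-1.36, 4.5], [0.01, 1.98], [-2.84, 2.84]. Speed limits (rad/s): [2.79, 2.79, 3.14, 3.14, 3.14, 3.14, 3.14].

## Interface

Orientations are given as a unit quaternion [w, x, y, z].
In Python, from workcell import bot, claw, optics, ticket, spotter gives the robot as it stands. The module is installed in compiled form; this text tells all that it offers. Calls block until the motion is done:
- bot.move_to(position, orientation): joint-space move of the TCP to a pose.
- bot.move_l(position, velocity=0.15, attitude=None): straight line of the TCP; attitude=None keeps the orientation; velocity is the mean speed in m/s.
- bot.move_joints(angles): joint-space move.
- claw.gripper_open() and claw.grasp(strength=None): open the fingers fully, or close them until they stop; strength is the grip in N (None keeps the last).
- bot.dwell(seconds).
- bot.ik(position, orientation): joint angles nearest the present ones, or None.
- bot.read_state(): the state.
- optics.get_image(name): name is "scene" or "top" or "wrist"; returns a dict with "frame" (384x512x3 uint8, red, green, blue), "fx", "fy", "cx", "cy" (pixels), "distortion" ([k1, k2, p1, p2, k3] as OpenCV has them; the pictures are not rectified), "origin" and "orientation" of the camera in the world. Camera axes: x right, y up, looking along -z (the intrinsics and any distortion apply to the point x, -y, -z); pixel columns grow to the right and rows downward; lengths in m; the calibration is good to about 2 mm. A picture is of the moment at which its call begins. There is no depth.
A pose or a line that the arm cannot do raises bot.Unreachable and nothing moves.
- ticket.close_job(): hands the job in; it is judged then, once.
Trained networks look in a picture, given as the dict that the camera call returned (one of the last four; its "shot" number tells which), for a name from the list of things; names that differ only in an ending like _2 or _b are one class to them, and where a whole thing is asked for, a point or a joint stands for the part that bears it (a point fixed in the world has none). Each returns a list of dicts, best first, with "confidence" (0 to 1); they miss things now and then, are a little off and sometimes report something else, mostly with a low value. They report only what shows in the picture. A call takes as long as a camera call.
- spotter.recognise(target, picture): "position" ([column, row] in pixels, amid what is visible of it).
- spotter.silhouettes(target, picture): "pixels" (384x512 bool, what is visible of it) and "position" ([column, row] in pixels, amid what is visible of it).
The state is a dict: "clock": time; "qpos": joint angles; "joint_velocities": joint speeds; "effort": joint torques, N m; "eef_pos": TCP position; "ee_rot": TCP orientation; "force": force on the tool from outside, world axes, zero at the start; "ft_torque": the same for the moment, N m; "grip_width": finger opening in m; "gripper_force": force on a finger pad.
Only numpy, scipy, OpenCV 4.12 (cv2) and the standard library are available. Lean on these libraries where they do the work, as an engineer would, in place of code of your own. Each camera call takes 0.05 s, during which the arm holds its last target. There are 200 camera calls.

## Working session

There is one attempt and no reset: what is moved stays moved. The work goes in short steps, each a Python script; the robot and the scene stay as the last script left them, time stands still between calls to the robot, and variables do not carry over. Pictures are saved under pics/ and viewed, at most 10 in all, crops included, and the job is handed in when it is done.

```bash
mkdir -p pics; cat > h.py <<'E'
import numpy as np, cv2
from scipy.spatial.transform import Rotation as R
from workcell import bot, claw, optics, ticket, spotter
def rot(q): return R.from_quat([q[1],q[2],q[3],q[0]]).as_matrix()
def quat(M):
    q=R.from_matrix(M).as_quat(); return [float(q[3]),float(q[0]),float(q[1]),float(q[2])]
def KD(p): return np.array([[p['fx'],0,p['cx']],[0,p['fy'],p['cy']],[0,0,1.]]),np.array(p['distortion'],float)
def ray(p,px):
    K,D=KD(p); u=cv2.undistortPoints(np.array([[px]],float),K,D)[0,0]
    return np.array(p['origin']),rot(p['orientation'])@np.array([u[0],-u[1],-1.])
def onz(p,px,z):
    o,d=ray(p,px); return o+d*(z-o[2])/d[2]
def proj(p,X):
    K,D=KD(p); c=(np.atleast_2d(X)-np.array(p['origin']))@rot(p['orientation']); c=c*[1,-1,-1]
    return cv2.projectPoints(c,np.zeros(3),np.zeros(3),K,D)[0][:,0]
def save(p,n): cv2.imwrite('pics/'+n,p['frame'][:,:,::-1])
E
python3 - <<'E'
from h import *
s=bot.read_state(); print(s)
P={n:optics.get_image(n) for n in('scene','top')}
for n,p in P.items():
    print(n,p['origin'],p['orientation'],p['fx'],p['distortion'])
    for t in ['display_stand','front_step','step_lip','green_bottle_mid','tea_bottle_2','mikan_cup_1','coffee_cup','gold_jar']:
        print(t,[(np.round(r['position']).tolist(),round(r['confidence'],2)) for r in spotter.recognise(t,p)])
f=np.hstack([P['scene']['frame'],P['top']['frame']])
cv2.imwrite('pics/a.png',cv2.resize(f,(800,300))[:,:,::-1]); save(P['scene'],'s.png');save(P['top'],'t.png')
E
```

```text
{'clock': 0.0, 'qpos': array([ 1.13351509,  0.61592342, -0.01262972,  1.42493971,  0.00813121,
        1.10337045, -0.0404215 ]), 'joint_velocities': array([ 4.85023720e-04,  7.56101551e-05,  1.74725581e-03, -1.94486316e-03,
        9.56436459e-04, -7.73985861e-04,  3.68100735e-04]), 'effort': array([ 1.31872043e-04, -4.69210804e+01,  2.58991169e-01, -1.71033043e+01,
        9.93544440e-03,  9.62250779e-03,  1.85396215e-05]), 'eef_pos': array([ 0.25925945, -0.5952127 ,  0.23012185]), 'ee_rot': array([-1.26165307e-03,  9.78973401e-01,  2.03983832e-01, -2.92471259e-04]), 'force': array([ 0.52974934, -0.35705461,  0.23382874]), 'ft_torque': array([-0.02595557,  0.02994445,  0.01753248]), 'gripper_force': 0.0, 'grip_width': 0.08531845564169126}
scene [0.0445872  0.65228672 0.73864388] [-0.28836044 -0.13666489  0.43265452  0.84319691] 366.2287296192423 [-0.06320525  0.          0.          0.          0.        ]
display_stand [([261.0, 197.0], 0.6)]
front_step [([257.0, 171.0], 0.57)]
step_lip [([257.0, 175.0], 0.94)]
green_bottle_mid [([324.0, 153.0], 0.85)]
tea_bottle_2 [([143.0, 260.0], 0.88), ([175.0, 300.0], 0.88), ([334.0, 191.0], 0.31)]
mikan_cup_1 [([252.0, 152.0], 0.9), ([277.0, 147.0], 0.36)]
coffee_cup [([277.0, 145.0], 0.66)]
gold_jar [([333.0, 192.0], 0.87), ([232.0, 167.0], 0.21)]
top [ 0.43330697 -0.00354709  1.33760042] [ 0.71005131  0.02565246 -0.01680895 -0.70348173] 355.68401168808845 [-0.10001971  0.          0.          0.          0.        ]
display_stand []
front_step [([275.0, 179.0], 0.8), ([362.0, 192.0], 0.66), ([263.0, 154.0], 0.26)]
step_lip []
green_bottle_mid [([365.0, 189.0], 0.59)]
tea_bottle_2 [([158.0, 205.0], 0.6), ([166.0, 168.0], 0.57)]
mikan_cup_1 [([264.0, 152.0], 0.85)]
coffee_cup [([342.0, 155.0], 0.93), ([263.0, 154.0], 0.58)]
gold_jar [([319.0, 227.0], 0.88), ([338.0, 156.0], 0.73)]
```

View pics/s.png

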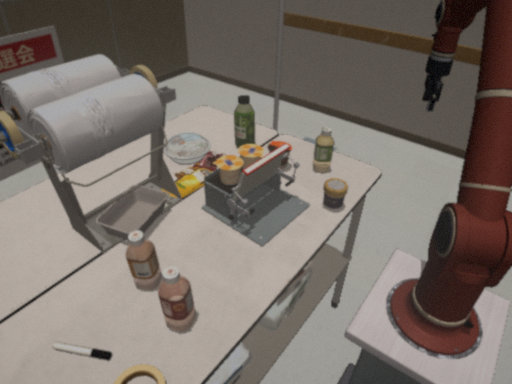

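View pics/t.png

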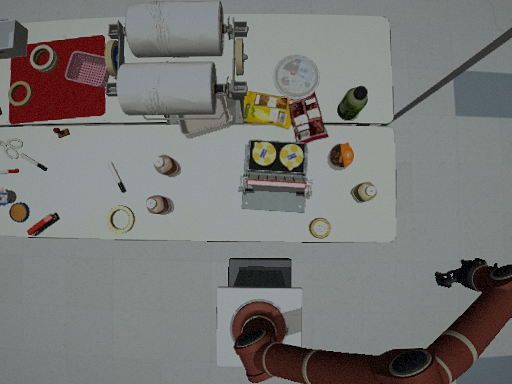

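The scene view shows the stand near (257,190), the raised red rail near (270,155), the green-label bottle with white cap at (324,148), and the gold jar at (335,192). In the top view the stand's base front runs from about (241,208) to (304,213), and the bottle cap is at (370,187). The dark bottle with the black cap is a decoy.

```bash
python3 - <<'E'
from h import *
p=optics.get_image('top'); q=optics.get_image('scene')
for a in [(241,208),(304,213),(244,141),(307,146)]: print('base',a,onz(p,a,0.003).round(3))
def cent(pic,t,sel):
    L=spotter.silhouettes(t,pic); 
    for r in L: print(t,np.round(r['position']),round(r['confidence'],2),r['pixels'].sum(), cv2.boundingRect(r['pixels'].astype(np.uint8)))
for pic in(p,q): cent(pic,'green_bottle_mid',0); cent(pic,'front_step',0);cent(pic,'gold_jar',0);cent(pic,'coffee_cup',0)
# green bottle triangulated at mid height
print(onz(p,(365,189),.1).round(3),onz(q,(324,153),.082).round(3))
print('jar',onz(p,(319,227),.06).round(3),onz(q,(333,192),.041).round(3),'coffee',onz(p,(342,155),.05).round(3))
c=p['frame'][120:245,225:395]; cv2.imwrite('pics/tc.png',cv2.resize(c,(782,575),interpolation=cv2.INTER_CUBIC)[:,:,::-1])
E
```

```text
base (241, 208) [0.448 0.07  0.003]
base (304, 213) [ 0.431 -0.166  0.003]
base (244, 141) [0.702 0.062 0.003]
base (307, 146) [ 0.685 -0.177  0.003]
green_bottle_mid [364. 190.] 0.8 411 (351, 181, 26, 21)
green_bottle_mid [292. 152.] 0.36 453 (280, 144, 24, 26)
front_step [278. 181.] 0.82 714 (247, 173, 61, 15)
gold_jar [320. 225.] 0.53 311 (310, 218, 20, 20)
coffee_cup [337. 155.] 0.7 490 (329, 143, 26, 24)
green_bottle_mid [325. 151.] 0.92 757 (313, 127, 22, 46)
front_step [256. 173.] 0.6 1310 (233, 144, 57, 58)
gold_jar [336. 191.] 0.6 635 (323, 178, 25, 33)
gold_jar [258. 197.] 0.4 5746 (201, 143, 109, 103)
coffee_cup [277. 146.] 0.61 184 (269, 141, 22, 29)
coffee_cup [143. 261.] 0.44 1567 (125, 231, 37, 60)
[ 0.517 -0.369  0.1  ] [ 0.496 -0.355  0.082]
jar [ 0.382 -0.213  0.06 ] [ 0.389 -0.227  0.041] coffee [ 0.645 -0.3    0.05 ]
```

View pics/tc.png

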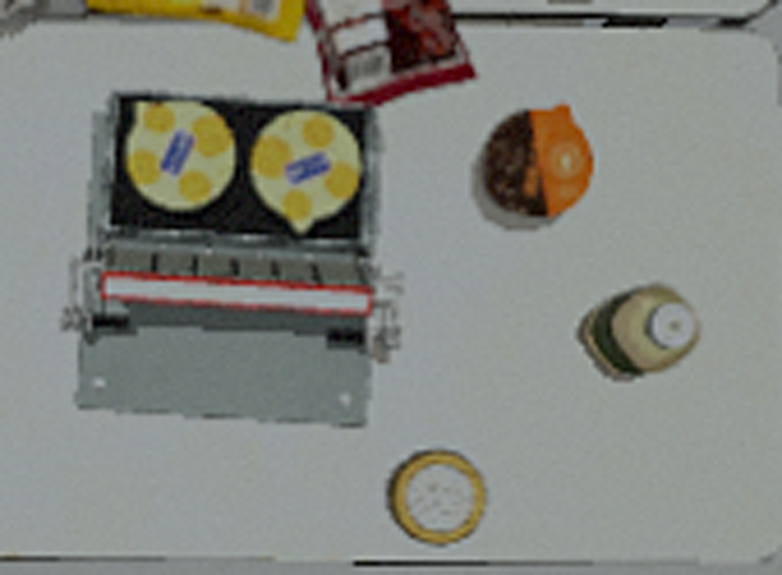

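The top crop shows the base front corners at crop (78,405) and (366,425), the rail from (103,285) to (372,300), and the cap at (673,325). The front faces the robot, with the stand turned by about -4 deg.

```bash
cat >> h.py <<'E'
PSI=-0.072; C0=np.array([0.5617,-0.0568,0.0])
ex=np.array([np.cos(PSI),np.sin(PSI),0]); ey=np.array([-np.sin(PSI),np.cos(PSI),0]); ez=np.array([0,0,1.])
def W(x,y,z): return C0+x*ex+y*ey+z*ez
def down(tilt=0,flip=1):   # tool down, y along stand y; tilt = elevation of the step
    y=flip*ey; z=-(np.cos(tilt)*ez+np.sin(tilt)*ex); return quat(np.c_[np.cross(y,z),y,z])
E
python3 - <<'E'
from h import *
p=optics.get_image('top')
for a in [(247.4,182),(305.9,185.2)]:
    v=onz(p,a,.197)-C0; print('rail end in stand x,y',(v@ex).round(4),(v@ey).round(4))
print('cap',onz(p,(371.3,190.7),.164).round(4))
for f in(1,-1): print(f,bot.ik(W(-.01,0,.30),down(0,f)))
f=min((1,-1),key=lambda f:abs(np.array(bot.ik(W(-.01,0,.30),down(0,f)))-bot.read_state()['qpos']).max()); print(f)
claw.grasp(30)
bot.move_to(W(-.01,0,.30),down(0,f))
s=bot.read_state(); print(s['clock'],s['eef_pos'],s['force'],s['grip_width'])
p=optics.get_image('wrist'); save(p,'w1.png'); print(p['origin'],p['orientation'])
for t in('front_step','step_lip','mikan_cup_1'): print(t,[(np.round(r['position']).tolist(),round(r['confidence'],2)) for r in spotter.recognise(t,p)])
for X in [(-.037,0,.194),(-.037,.095,.194),(-.037,-.095,.194),(-.1225,.118,.003),(-.1225,-.118,.003)]: print(X,proj(p,W(*X)).round())
E
```

```text
rail end in stand x,y -0.0388 0.0943
rail end in stand x,y -0.0339 -0.0942
cap [ 0.5073 -0.3713  0.164 ]
1 [ 0.55003228  0.4948265  -0.77212875  1.58352882  0.36170792  1.21173717
  1.20810861]
-1 [ 0.12091776  0.40510342 -0.08796749  1.59691918  0.03809356  1.1412463
 -1.61862934]
1
4.425 [ 0.55171098 -0.05761768  0.29963884] [ 0.56913354 -0.26583455  0.80365941] -0.0002691596136244313
[ 0.4762299  -0.05263383  0.44207174] [ 0.72538095 -0.10832473 -0.10062725  0.67228148]
front_step [([265.0, 154.0], 0.67)]
step_lip [([266.0, 154.0], 0.7)]
mikan_cup_1 [([206.0, 237.0], 0.88)]
(-0.037, 0, 0.194) [[260. 151.]]
(-0.037, 0.095, 0.194) [[388. 151.]]
(-0.037, -0.095, 0.194) [[133. 152.]]
(-0.1225, 0.118, 0.003) [[355.  53.]]
(-0.1225, -0.118, 0.003) [[162.  53.]]
```

View pics/w1.png

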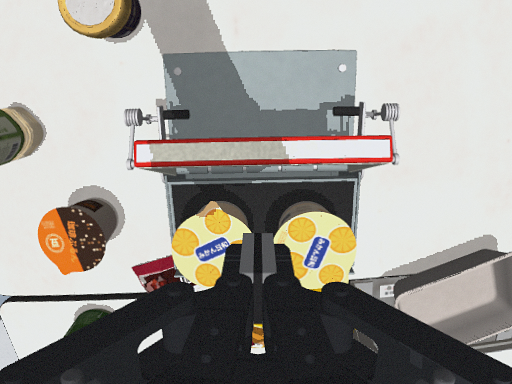

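The wrist view agrees with the model. The rail spans columns 134–393 with its inner edge at row 163, the base corners sit at (163,52) and (356,50), and the gap behind the rail is clear of the cups. Next I touch the face and fold, with force feedback.

```bash
cat > fold.py <<'E'
from h import *
q=down(0,1); d=np.degrees
bot.move_l(W(-.004,0,.25),.2); bot.move_l(W(-.004,0,.166),.1)
bot.dwell(.2); F0=np.mean([bot.read_state()['force'] for _ in range(3)],0)
F=lambda: bot.read_state()['force']-F0
x=-.004; ok=False
while x>-.040:
    x-=.0015; bot.move_l(W(x,0,.166),.03); f=F()
    if np.linalg.norm(f)>1.2: ok=True; break
s=bot.read_state(); v=s['eef_pos']-C0
print('touch',x,v@ex,s['eef_pos'][2],f.round(2),s['clock'],F0)
if not ok or np.linalg.norm(f)>15: raise SystemExit
# face at e=72deg: front edge of the tip
z=s['eef_pos'][2]; hx=(v@ex-.011)+(z-.0795)/np.tan(np.radians(72)); print('hinge offset',hx)
if abs(hx)>.012: raise SystemExit
np.save('hx.npy',hx)
e=np.radians(71.5); fmax=0; 
while e>np.radians(-7):
    r=min(.103,.120-.008*np.tan(e)-.003/np.cos(e))
    zz=.0795+(r if e>=0 else r-.022)*np.sin(e)
    bot.move_l(W(hx-r*np.cos(e)+.011,0,zz),.05)
    f=F(); n=np.linalg.norm(f); fmax=max(fmax,n)
    print(round(d(e),1),f.round(1),bot.read_state()['clock'])
    if n>21: print('HIGH'); break
    if e<np.radians(18) and fmax>4 and f[2]<.7: 
        bot.dwell(.1); f=F(); print('low',f.round(2))
        if f[2]<.7: print('SNAP?'); break
    e-=np.radians(1.5 if e>np.radians(20) else .5)
E
python3 fold.py
```

```text
touch -0.006999999999999999 -0.007091027871067223 0.1659955574245176 [-0.58  0.76 -0.89] 6.7167 [-0.32915769 -0.58871675  0.44262151]
hinge offset 0.010013082372802951
71.5 [-0.2  0.7 -0.4] 6.9667
70.0 [0.6 0.  0.9] 7.2167
68.5 [ 1.2 -0.  -1.1] 7.4667
67.0 [ 3.   0.5 -0.9] 7.7167
65.5 [ 3.9 -0.5 -2.9] 7.9667
64.0 [ 4.3 -0.8 -2.2] 8.2167
62.5 [ 5.5  0.6 -2.9] 8.4667
61.0 [ 5.9  0.9 -1.7] 8.7167
59.5 [ 6.2 -0.2 -1.4] 8.9667
58.0 [ 6.3  0.3 -1.3] 9.2167
56.5 [ 6.9  0.3 -1. ] 9.4667
55.0 [ 6.8 -0.2 -0.8] 9.7167
53.5 [ 6.4 -1.   0.9] 9.9667
52.0 [ 6.1 -0.3  2.8] 10.2167
50.5 [ 6.2 -0.6  3.8] 10.4667
49.0 [5.3 0.  5.5] 10.7167
47.5 [ 4.8 -0.7  6.3] 10.9667
46.0 [ 4.5 -0.8  7.4] 11.2167
44.5 [ 4.4 -1.   7.3] 11.4667
43.0 [ 4.6 -0.   8.1] 11.7167
41.5 [ 4.  -0.5  8.5] 11.9667
40.0 [ 3.9 -0.5  7.5] 12.2167
38.5 [ 4.1 -1.8  7.8] 12.4667
37.0 [ 4.2 -0.9  9.1] 12.7167
35.5 [ 4.9 -0.1 10. ] 12.9667
34.0 [ 3.3 -0.6  9.6] 13.2167
32.5 [ 3.5 -0.3 10.4] 13.4667
31.0 [ 2.6 -0.2  9.7] 13.7167
29.5 [ 2.3 -0.8 10.2] 13.9667
28.0 [ 2.9 -1.6 11.2] 14.2167
26.5 [ 1.5 -0.4 12.1] 14.4667
25.0 [ 2.9 -0.9 11.2]
[... 377 characters left out ...]
.6 -1.1  9. ] 17.9667
14.0 [ 1.8 -1.  10.9] 18.2167
13.5 [ 1.4 -0.   9.4] 18.4667
13.0 [ 0.8  0.5 10.1] 18.7167
12.5 [ 1.  -1.1  9.2] 18.9667
12.0 [ 0.8 -0.3  9.6] 19.2167
11.5 [ 1.3 -0.5  9.6] 19.4667
11.0 [-0.1  0.1  8.5] 19.7167
10.5 [0.9 0.5 8.6] 19.9667
10.0 [1.8 0.1 7.4] 20.2167
9.5 [1.  0.3 7.7] 20.4667
9.0 [ 1.5 -0.9  7.9] 20.7167
8.5 [ 0.7 -0.9  6.6] 20.9667
8.0 [ 1.1 -1.2  6.7] 21.2167
7.5 [1.2 0.6 6.2] 21.4667
7.0 [1.8 0.5 5.5] 21.7167
6.5 [2.2 0.8 5.4] 21.9667
6.0 [0.9 0.2 4. ] 22.2167
5.5 [0.5 0.1 4.5] 22.4667
5.0 [-0.1  0.3  2.9] 22.7167
4.5 [-1.9  0.2  2.8] 22.9667
4.0 [-1.1  0.6  1. ] 23.2167
3.5 [0.5 0.5 1.2] 23.4667
3.0 [-0.2  1.3  0.3] 23.7167
low [-1.16  1.19  0.1 ]
SNAP?
```

```bash
python3 - <<'E'
from h import *
F0=np.array([-0.329,-0.589,0.443])
def F():
    L=[]
    for _ in range(8): L.append(bot.read_state()['force']-F0); bot.dwell(.02)
    return np.mean(L,0),np.std(L,0)
def look(n):
    p=optics.get_image('wrist'); save(p,n)
    for e in(6,4,2,0,-2,-4,-6):
        a=np.radians(e); print(e,proj(p,[W(-.12*np.cos(a),y,.08+.12*np.sin(a)) for y in(.095,-.095)]).round(1).tolist())
m,sd=F(); print(m.round(2),sd.round(2),bot.read_state()['clock'],bot.read_state()['eef_pos'])
look('w2.png')
E
```

```text
[-0.24  0.66  0.27] [0.62 0.61 0.53] 23.95 [ 0.48025845 -0.05087646  0.08491859]
6 [[480.2, 179.0], [37.2, 179.7]]
4 [[474.7, 175.7], [42.6, 176.3]]
2 [[469.5, 172.7], [47.8, 173.3]]
0 [[464.3, 170.3], [52.9, 170.8]]
-2 [[459.4, 168.2], [57.7, 168.8]]
-4 [[454.7, 166.5], [62.4, 167.1]]
-6 [[450.1, 165.2], [67.0, 165.8]]
```

View pics/w2.png

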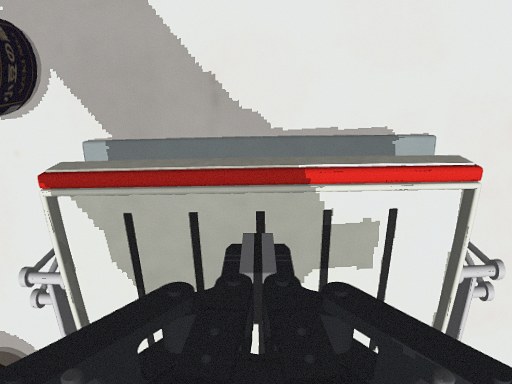

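The rail now spans columns 38–482 at about row 175, which puts the step near 2–3° elevation. It may be just at the dead point. I'll creep on and track the rail span.

```bash
cat > creep.py <<'E'
from h import *
from scipy.optimize import brentq
F0=np.array([-0.329,-0.589,0.443])
def F():
    L=[]
    for _ in range(6): L.append(bot.read_state()['force']-F0); bot.dwell(.02)
    return np.mean(L,0)
def elev():
    p=optics.get_image('wrist'); f=p['frame'].astype(int)
    m=(f[:,:,0]>110)&(f[:,:,1]<70)&(f[:,:,2]<70); m[:120]=0; m[230:]=0
    c=np.where(m.sum(0)>=5)[0]; w=c.max()-c.min()
    def g(a):
        u=proj(p,[W(-.12*np.cos(a)-.008*np.sin(a),y,.08+.12*np.sin(a)+.008*np.cos(a)) for y in(.095,-.095)]); return u[0,0]-u[1,0]-w
    return np.degrees(brentq(g,-.4,.5)),w
if __name__=='__main__':
    print('now',elev())
    z=bot.read_state()['eef_pos']; z0=z[2]; last=None
    for i in range(1,9):
        t=z.copy(); t[2]=z0-.0006*i; bot.move_l(t,.03)
        f=F(); e=elev(); print(i,f.round(2),np.round(e,2),bot.read_state()['clock'])
        if f[2]>3: print('contact'); break
        if last is not None and last-e[0]>1.5: print('SNAPPED'); break
        last=e[0]
E
python3 creep.py
```

```text
now (np.float64(2.049542632753928), np.int64(443))
1 [0.11 1.13 0.09] [  1.57 442.  ] 24.45
2 [ 0.34  0.76 -0.52] [  1.12 441.  ] 24.85
3 [ 0.47  0.51 -0.61] [ -2.18 424.  ] 25.25
SNAPPED
```

It snapped: the elevation jumped from 1.1° to about -2°. Now I retract, re-measure, and go above the bottle.

```bash
python3 - <<'E'
from h import *
from creep import elev
print(elev())
z=bot.read_state()['eef_pos'].copy(); t=z.copy(); t[2]+=.03; bot.move_l(t,.08); print(elev())
t[2]=.30; bot.move_l(t,.3); print(elev(),bot.read_state()['clock'])
claw.gripper_open()
b=np.array([.507,-.371,.28]); print(bot.ik(b,down()))
bot.move_to(b,down()); s=bot.read_state(); print(s['clock'],s['eef_pos'],s['force'])
p=optics.get_image('wrist'); save(p,'w3.png')
for h in(0,.12,.164): print(h,proj(p,[.507,-.371,h]).round())
for r in spotter.silhouettes('green_bottle_mid',p): print(np.round(r['position']),r['confidence'],cv2.boundingRect(r['pixels'].astype(np.uint8)))
E
```

```text
(np.float64(-2.1737761907248068), np.int64(424))
(np.float64(-2.4156119689502558), np.int64(358))Traceback (most recent call last):
  File "<stdin>", line 5, in <module>
  File "creep.py", line 14, in elev
    return np.degrees(brentq(g,-.4,.5)),w
                      ~~~~~~^^^^^^^^^^
    r = _zeros._brentq(f, a, b, xtol, rtol, maxiter, args, full_output, disp)
ValueError: f(a) and f(b) must have different signs
```

```bash
python3 - <<'E'
from h import *
claw.gripper_open()
b=np.array([.507,-.371,.28]); print(bot.ik(b,down()))
bot.move_to(b,down()); s=bot.read_state(); print(s['clock'],s['eef_pos'],s['force'])
p=optics.get_image('wrist'); save(p,'w3.png')
for h in(0,.12,.164): print(h,proj(p,[.507,-.371,h]).round())
for r in spotter.silhouettes('green_bottle_mid',p): print(np.round(r['position']),r['confidence'],cv2.boundingRect(r['pixels'].astype(np.uint8)))
E
```

```text
[ 0.99107087  0.62495301 -0.71403809  1.40445136  0.41357306  1.26426134
  1.74560472]
28.7083 [ 0.50808349 -0.36842571  0.2805995 ] [-0.15723701  0.71160884 -0.1017624 ]
0 [[255. 144.]]
0.12 [[255. 167.]]
0.164 [[255. 181.]]
[254. 163.] 0.76 (217, 118, 74, 84)
[398.  27.] 0.73 (358, 0, 87, 57)
```

View pics/w3.png

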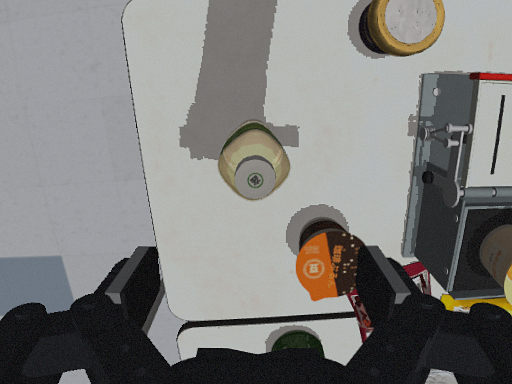

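The cap is at (255,180), predicted (255,181), so the position is confirmed. The fingers clear the coffee cup, so I descend and grasp.

```bash
python3 - <<'E'
from h import *
bot.move_l([.507,-.371,.12],.2)
bot.move_l([.507,-.371,.097],.06)
print(bot.read_state()['force'])
claw.grasp(45); s=bot.read_state(); print(s['clock'],s['eef_pos'],s['force'],s['grip_width'],s['gripper_force'])
bot.move_l([.507,-.371,.32],.2); s=bot.read_state(); print(s['clock'],s['force'],s['grip_width'],s['gripper_force'])
bot.move_to(W(-.056,0,.32),down(np.radians(-1.7))); s=bot.read_state(); print(s['clock'],s['force'],s['eef_pos'])
p=optics.get_image('wrist'); save(p,'w4.png')
q=optics.get_image('scene'); save(q,'s4.png')
cv2.imwrite('pics/c4.png',np.hstack([cv2.resize(q['frame'][90:250,170:370],(500,400)),cv2.resize(p['frame'],(300,400))])[:,:,::-1])
E
```

```text
[ 0.12468057 -0.27386367 -0.01124615]
30.6 [ 0.50784779 -0.3715358   0.09787096] [ 0.59628666 -0.56098375  2.53046732] 0.06650340847099193 51.052787048975006
31.8667 [-0.37577639 -0.83314052 -3.37259269] 0.06612956072715795 50.73124459013343
33.075 [ 0.04589058 -1.17319735 -2.00036635] [ 0.50625881 -0.05497402  0.31967944]
```

View pics/c4.png

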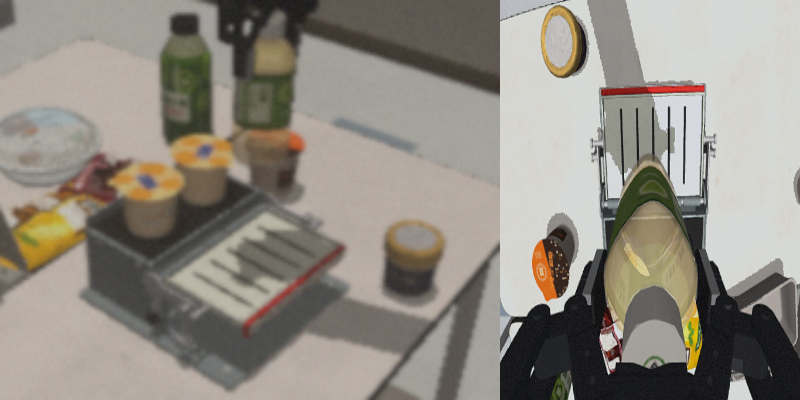

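The bottle hangs upright in the grip. The step lies down with the rail in front and is clear. Now I lower it with force sensing.

```bash
python3 - <<'E'
from h import *
X=W(-.056,0,.0)
def go(z,v): bot.move_l([X[0],X[1],z],v)
go(.21,.2); go(.187,.08); bot.dwell(.2)
def F():
    L=[]
    for _ in range(6): L.append(bot.read_state()['force']); bot.dwell(.02)
    return np.mean(L,0)
f0=F(); print(f0); z=.187; 
while z>.165:
    z-=.0008; go(z,.03); f=F()-f0; print(round(z,4),f.round(2))
    if f[2]>4.5 or (f[2]>3 and z<.173): break
s=bot.read_state(); print(s['clock'],s['eef_pos'],s['ft_torque'])
p=optics.get_image('scene'); 
cv2.imwrite('pics/c5.png',cv2.resize(p['frame'][90:250,170:370],(600,480),interpolation=cv2.INTER_CUBIC)[:,:,::-1])
E
```

```text
[ 0.12254915  0.34920869 -3.23446805]
0.1862 [-0.22 -0.26  0.53]
0.1854 [ 0.16 -0.16  0.38]
0.1846 [-0.08 -0.34  0.21]
0.1838 [-0.27 -0.18  0.23]
0.183 [-0.23 -0.76  0.28]
0.1822 [-0.06 -0.49  0.38]
0.1814 [-0.02 -0.33  0.72]
0.1806 [ 0.03 -0.46 -0.  ]
0.1798 [ 0.12 -0.11  0.41]
0.179 [ 0.07 -0.21  0.41]
0.1782 [ 0.11 -0.18  0.33]
0.1774 [-0.12 -0.19  0.64]
0.1766 [-0.42 -0.38  0.34]
0.1758 [-0.03 -1.11  4.51]
39.5167 [ 0.5064596  -0.052834    0.17631149] [-0.08990461  0.03368324 -0.04323351]
```

View pics/c5.png

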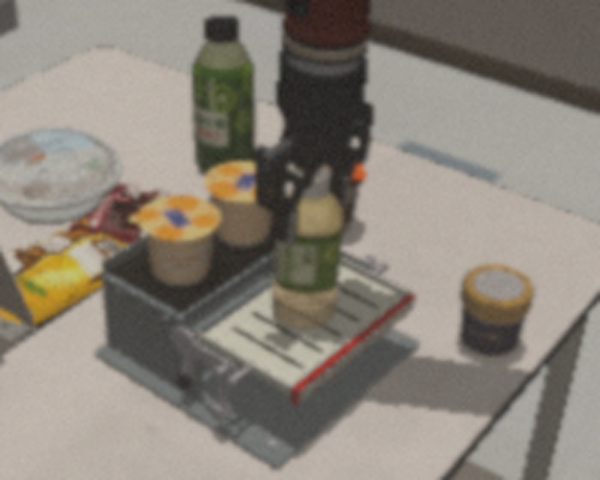

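Contact came at the expected height and the bottle stands on the step. Now I release, rise and check.

```bash
python3 - <<'E'
from h import *
claw.gripper_open(); bot.dwell(.2)
t=np.array(bot.read_state()['eef_pos']); t[2]=.34; bot.move_l(t,.12); 
s=bot.read_state(); print(s['clock'],s['force'],s['grip_width'])
q=optics.get_image('scene'); p=optics.get_image('wrist')
cv2.imwrite('pics/c6.png',np.hstack([cv2.resize(q['frame'][90:250,170:370],(400,320)),cv2.resize(p['frame'],(400,320))])[:,:,::-1])
a=np.radians(-1.7)
for n,X in(('foot',W(-.056,0,.078)),('cap',W(-.056,0,.078)+.164*(np.cos(a)*ez+np.sin(a)*ex))): print(n,proj(p,X).round()*[400/512,320/384])
E
```

```text
41.6167 [-0.50293067  0.3469016  -0.79305097] 0.0849706551710001
foot [[201.5625     118.33333333]]
cap [[201.5625 150.    ]]
```

View pics/c6.png

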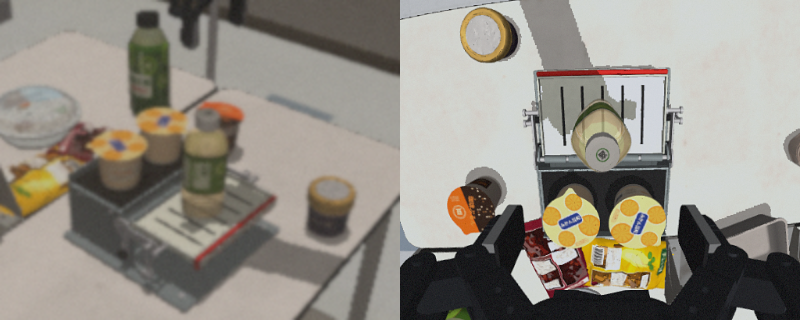

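The bottle stands free on the lowered step, with its cap at (202,152) against a predicted (202,150). The robot is clear and the other goods are in place, so I hand in.

```bash
python3 -c "
from h import *
print(ticket.close_job())"
```

```text
the job is handed in; nothing more can be done
None
```

The step snapped down onto its stop by itself without being pressed against it, the green-label bottle stands released on it, the last pictures showed the other goods where they were, and the job is handed in; the hand-in call gave no verdict.

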